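# Refit the frame holder's knob and bring its circlip to the groove

### The job

Put the brass knob, boss upward, over the frame holder's upright axle stub, seat it fully on its shoulder and let go. Then take the circlip pliers off their rest by both handles, squeeze them to spread the circlip on their tips fully, and without forcing it bring it level over the end of the stub and down to the groove just above the knob. Finish while holding: keep the pliers squeezed and the spread circlip round the groove, centred, no more than lightly touching stub or knob, with everything else left where it lies.

Things in the scene. Friction and masses are not known exactly. Their poses are not given: they have to be found in the camera images.
- holder: Frame holder screwed to the bench: dark steel base plate 14 mm thick, x -50 to +145 mm, y -42 to +42 mm; on it an upright steel axle stub and, beyond it (+x), two notched brass jaws 64 mm wide, tops 54 mm above the bench, rubber faced, between 64 and 136 mm from the stub's axis. Origin on the bench on the stub's axis, z up.
- shoulder (a point): Point on the stub's axis at the shoulder on which the knob seats, 36 mm above the bench: the top of a hub 42 mm across (a brass cam disc of 48 mm stands round its foot, to 23 mm). Above it the stub is 26 mm in diameter up to 60 mm (last 1 mm bevelled).
- groove (a point): Point on the stub's axis at mid height of the groove, 63 mm above the bench, z up along the stub. The groove runs from 60 to 66 mm and is 22.6 mm in diameter; stub 26 mm below and above it. The spread circlip belongs here, level, its centre on this point or up to 1.5 mm lower, where it lies on the seated knob.
- stub_end (a point): Point on the stub's axis at its upper end, 74 mm above the bench. The last 3 mm are a chamfer from 26 to 20 mm diameter.
- knob: Brass knob standing loose on the bench with its smaller boss up, 0.2 to 0.4 kg: knurled rim 54 mm diameter and 17 mm high (56 over the drawn knurling), above it a boss 44 mm across to 24 mm height; a 29 mm bore goes right through. Origin at the centre of its underside, z up along the bore. Seated, its top is level with the groove's lower edge.
- pliers: Bent-tip circlip pliers lying level across a wooden rest, 0.22 kg. Origin on the pivot at mid thickness; x points to the tips, z up. Two black handles run back from x = -38 to -125 mm, z -6.5 to +6.5. Squeezing them together spreads the tips. The jaws reach 51 mm ahead of the pivot, 27 mm wide over all when spread; their ends turn straight down and carry the circlip.
- grip (a point): Middle of the handles, on the pliers' centre line 80 mm behind the pivot, at mid height; one finger goes outside each handle, between the rest's cross bars. Here the handles' outer faces are 57 mm apart when relaxed (each splaying 0.12 rad to the rear) and 38 mm apart and parallel to x when squeezed fully home on the limit screw.
- circlip (a point): Centre of the circlip at mid thickness: 24 mm below the pliers' plane, 64 mm ahead of the pivot, so 144 mm ahead of the grip point. Axes as the pliers', z is its axis. Steel, 3 mm thick, gap towards the pliers, its two lugs (to 23 mm from the centre) on the tip pins. Spread fully: a circle, 30 mm inside, 39 mm outside; relaxed: sides only 24 mm apart.
- lever_left (a joint): Squeeze of the pliers, the turn of each handle in rad: 0 relaxed, 0.12 fully squeezed on the limit screw (circlip spread to its 30 mm circle). The return spring pushes on each finger at the grip point with about 4.5 N at 0 and 14 N at 0.12.
- rest: Wooden rest for the pliers, fixed: board 112 x 88 x 10 mm with two cross bars (along y) 11 mm thick, the rear one at x = -38 mm with its top 38 mm above the bench, the front one at x = +52 mm, top 40 mm; small cheeks to 45 mm height at the ends of the rear bar. Origin at the centre of its underside, below the grip point; its x is about the pliers' x.
- peg_tube: Green plastic tube of white spare grommet pegs, upright, 36 mm diameter, 76 mm high with the pegs; origin at the centre of its underside. To be left alone.
- awl: Ball-end awl lying flat, wooden handle 88 mm long and 25 mm thick towards its -x, steel shaft 80 mm towards +x; origin at the ferrule, on the bench. To be left alone.
- grommets: White grommet strip 200 x 10 mm, 13 mm high, lying along its x; origin at the centre of its underside. To be left alone.
- reel: String reel lying flat, 100 mm diameter, 36 mm high; origin at the centre of its underside. To be left alone.
- mallet: Hammer lying along its x, 240 mm long; origin below its middle. To be left alone.
- dish: Small steel dish of screws, 68 mm diameter, 18 mm high; origin at the centre of its underside. To be left alone.
Things that resemble listed ones, but are neither listed nor needed, are in the scene too. What is shaped like the pliers but orange or purple is not meant.

How it is judged:
By the outcome, as a careful person would: the job done as asked, in the order asked, and still so for the second after the job is handed in, while the arm keeps its last pose, push and grip.
It also fails if it takes over 56 s, if anything falls off the work surface, if the arm or the gripper's body presses on something with over 40 N, if the wrist force passes 120 N, or if a joint passes its speed limit or range.

### The arm

A 7-joint arm with a two-finger parallel gripper is mounted at the origin on the work surface. World frame = base frame: x ahead of the robot, y to its left, z up, the work surface at z = 0. Lengths are in m, angles in rad, forces in N, time in s.
With the tool pointing down it reaches from about 0.4 to 0.85 m from the base axis. Payload 10.4 kg.
Tool frame: the origin (TCP) lies at the very end of the fingers, on their centre line; the grasp point (between the pads) lies r.tcp_to_grasp behind it (r.tcp_to_grasp is the distance from the TCP to the grasp point, in m); z points along the fingers, y is the line along which they close (so a half turn about z gives the same grasp; the last joint's range is limited). The gripper opens to 87 mm and grips with 3 to 60 N. Pads are 19 mm wide; open, the fingers measure 117 mm over their backs; the gripper's body (75 mm by 190 mm) begins 51 mm behind the grasp point.
Start: joints at [1.116, 0.332, -0.065, 1.46, 0.022, 1.35, -0.088], TCP at [0.262, -0.568, 0.223] pointing down, gripper open.
Joint ranges: [-2.6, 2.6], [-0.5, 2.12], [-1.47, 1.34], [0.16, 2.42], [-1.27, 4.41], [0.06, 2.06], [-2.6, 2.6]. Speed limits (rad/s): [2.22, 2.22, 2.79, 2.79, 3.14, 3.14, 3.14].

### API

Orientations are given as a unit quaternion [x, y, z, w].
In Python, from bench import monitor, cams, ticket, r gives the robot as it stands.
- The arm moves only by the shell command python3 -m crank 'ROWS' [OPENING] [FORCE]. ROWS is a JSON object whose one key "steps" holds a list of rows, each a list of 2 entries, a list of its own where there are three numbers: the shift along the world's x, y, z in units of 25 mm (1.0 is 25 mm), then the turn, a rotation vector about the world's x, y, z in units of 5 degrees (1.0 is 5 degrees). In form: {"steps": [[[x, y, z], [ax, ay, az]], ...]}. A call has 1 to 10 rows; each row shifts and turns the commanded pose from where the row before left it; what a row does not reach is not made up. A row lasts 1/12 s, in which the tool goes at most 41.7 mm and 7.16 degrees, less where a joint would pass 70% of its speed; a pose out of reach is approached as far as the arm can. A call is refused whole if a number of a shift passes 1 or a number of a turn 1, either way. A call with a gripper value outside its range is refused whole. OPENING is the finger opening in mm, from 0 to 87, set as the call begins (- or left out, the last holds). The fingers move at their own pace and stop on an object; FORCE is the grip in N (left out, the last holds). Time passes only in rows, so rows that do not move let the fingers close. It gives the time, the measured TCP pose, the force, the opening and the grip force at its end, in the units of the state.
- monitor.read_state(): the state, without advancing time (a new reading comes with each control period).
- cams.camera(name): name is "scene" or "side" or "wrist"; returns a dict with "pixels" (420x560x3 uint8, blue, green, red), "z_map" (420x560 float32, m along the optical axis (not along the pixel's ray), 0 where there is no reading), "vfov" (degrees; the focal length in pixels is half the picture's height over the tangent of half this angle, whatever the lens; pixels are square), "cx", "cy" (the principal point, pixels), "k1" (the pictures are not rectified: a ray, as slopes to the right and down, at radius r is drawn at 1 + k1 r^2 times it, then the intrinsics apply), "T" (4x4, takes a point from camera to world coordinates). Camera axes: x right, y up, looking along -z (the intrinsics and any distortion apply to the point x, -y, -z); pixel columns grow to the right and rows downward; lengths in m; the calibration is good to about 2 mm. A picture is of the moment at which its call begins.
- ticket.close_job(): hands the job in; it is judged then, once.
The state is a dict: "time": time; "joint_positions": joint angles; "joint_vel": joint speeds; "joint_torque": joint torques, N m; "ee_pos": TCP position; "eef_rot": TCP orientation; "ft_force": force on the tool from outside, world axes, zero at the start; "torque": the same for the moment, N m; "width": finger opening in m; "grip_force": force on a finger pad.
Only numpy, scipy, OpenCV 4.12 (cv2) and the standard library are available. Lean on these libraries where they do the work, as an engineer would, in place of code of your own. Each camera call takes 0.05 s, during which the arm holds its last target. There are 200 camera calls.

## Working session

There is one attempt and no reset: what is moved stays moved. The work goes in short steps, Python scripts to look and compute and a shell command to move; the robot and the scene stay as the last step left them, time stands still between calls to the robot, and variables do not carry over. Pictures are saved under pics/ and viewed, at most 10 in all, crops included, and the job is handed in when it is done.

```bash
ls; mkdir -p pics; cat > h.py <<'E'
import numpy as np,cv2
from bench import monitor,cams,ticket,r
def grab(n):
    c=cams.camera(n); np.savez('%s.npz'%n,**{k:c[k] for k in c}); return c
def load(n): return dict(np.load('%s.npz'%n,allow_pickle=True))
def cloud(c):
    h,w=c['z_map'].shape; f=h/2/np.tan(np.radians(float(c['vfov']))/2)
    K=np.array([[f,0,c['cx']],[0,f,c['cy']],[0,0,1]],float)
    u,v=np.meshgrid(np.arange(w),np.arange(h))
    xn=(u-K[0,2])/f; yn=(v-K[1,2])/f; x,y=xn.copy(),yn.copy(); k=float(c['k1'])
    for _ in range(20):
        s=1+k*(x*x+y*y); x=xn/s; y=yn/s
    z=c['z_map']; P=np.stack([x*z,-y*z,-z,np.ones_like(z)],-1)@np.array(c['T']).T
    P=P[...,:3]; P[z<=0]=np.nan; return P
def proj(c,p):
    T=np.linalg.inv(np.array(c['T'])); q=T[:3,:3]@np.array(p)+T[:3,3]
    x,y=q[0]/-q[2],-q[1]/-q[2]; f=420/2/np.tan(np.radians(float(c['vfov']))/2)
    s=1+float(c['k1'])*(x*x+y*y); return f*x*s+float(c['cx']),f*y*s+float(c['cy'])
E
python3 - <<'E'
from h import *
for n in ['scene','side']:
    c=grab(n); cv2.imwrite('pics/%s0.png'%n,cv2.resize(c['pixels'],(800,600)))
    print(n,c['vfov'],c['k1'],np.array(c['T'])[:3,3])
s=monitor.read_state();print(s,r.tcp_to_grasp)
E
```

```text
pics
scene 53.65456113389199 -0.038633928437135985 [1.43174391 0.30270296 0.70753701]
side 52.71012138069179 0.045895667521974624 [-0.14918158  0.61038074  0.6550447 ]
{'time': 0.1, 'joint_positions': array([ 1.11638361,  0.33283591, -0.06471415,  1.46080874,  0.02162057,
        1.34993855, -0.08851879]), 'joint_vel': array([-0.00068212,  0.00078714,  0.00086902, -0.00155967, -0.00037312,
        0.00020734, -0.00078598]), 'joint_torque': array([ 2.04681688e-03, -6.24545717e+01,  2.52224109e-02, -3.90717602e+01,
       -6.13704720e-02,  3.66184185e-02,  1.29761261e-04]), 'ee_pos': array([ 0.26142975, -0.56732289,  0.22183975]), 'eef_rot': array([ 9.76780566e-01,  2.14241236e-01, -1.74159372e-04, -6.23249538e-04]), 'ft_force': array([-0.57629706,  0.20932438,  0.5089036 ]), 'torque': array([-0.0251615 ,  0.01362137, -0.02804075]), 'grip_force': 0.0, 'width': 0.08683905075520217} 0.0187
```

View pics/scene0.png

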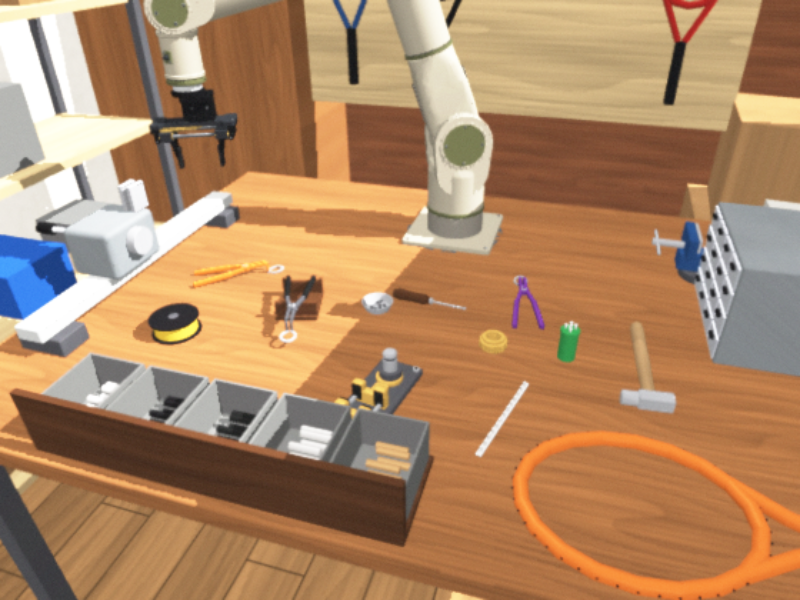

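View pics/side0.png

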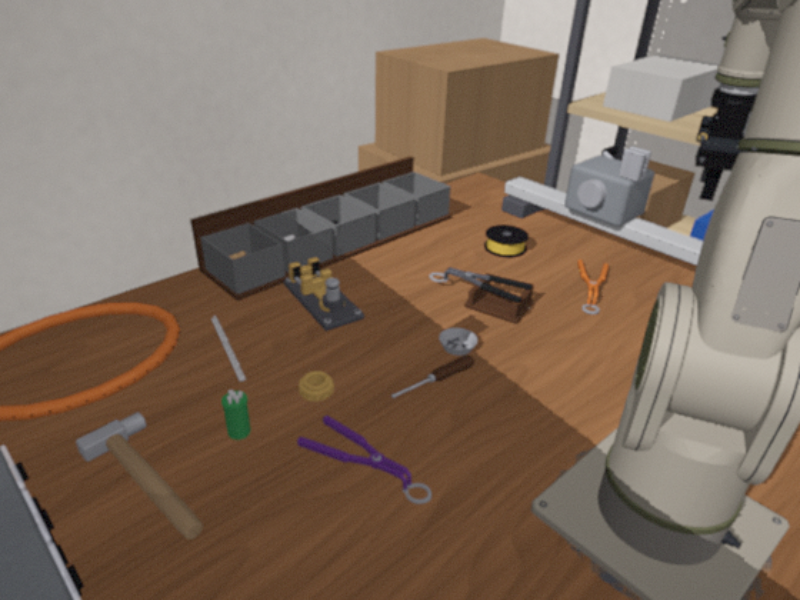

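Both views show one brass knob, scene (493,341) and side (317,386), and the holder with its stub at scene (389,360). There are three plier shapes. The orange pair at scene (235,272) and the purple pair at (527,300) are ruled out by colour. The black-handled pair on the wooden rest at scene (298,300), side (490,285), fits. I'll measure roughly and confirm with a crop.

```bash
python3 - <<'E'
from h import *
C={n:load(n) for n in ['scene','side']}
P={n:cloud(C[n]) for n in C}
def reg(n,u,v,ru,rv,z0,z1):
    p=P[n][v-rv:v+rv,u-ru:u+ru].reshape(-1,3); p=p[(p[:,2]>z0)&(p[:,2]<z1)]; return p
def mid(p): return np.round(p.min(0),4),np.round(p.max(0),4),len(p)
for n,u,v in [('scene',345,239),('side',221,270)]:
    print('knob',n,mid(reg(n,u,v,16,14,.005,.04)),'top',mid(reg(n,u,v,16,14,.0205,.03)))
    print(' bench',np.nanmedian(P[n][v-20:v+20,u-25:u+25,2]))
for n,u,v in [('scene',273,248),('side',233,203)]:
    print('stub',n,mid(reg(n,u,v,10,8,.068,.085)))
for n,u,v in [('scene',210,205),('side',346,197)]:
    p=reg(n,u,v,40,45,.03,.075); print('pl',n,mid(p)); 
im=cv2.resize(C['scene']['pixels'][170:310,170:370],(800,560),interpolation=3)
cv2.imwrite('pics/crop.png',im)
E
```

```text
knob scene (array([0.4102, 0.1437, 0.005 ]), array([0.5285, 0.2275, 0.028 ]), 274) top (array([0.4652, 0.1675, 0.0206]), array([0.5095, 0.2098, 0.028 ]), 86)
 bench 0.0016335017372534066
knob side (array([0.4564, 0.1608, 0.0051]), array([0.5106, 0.2163, 0.0273]), 392) top (array([0.4624, 0.1659, 0.0206]), array([0.5068, 0.21  , 0.0273]), 142)
 bench 0.0007075827992942263
stub scene (array([0.638 , 0.0176, 0.0686]), array([0.6636, 0.0433, 0.0767]), 66)
stub side (array([0.6348, 0.017 , 0.0683]), array([0.6574, 0.0421, 0.0765]), 48)
pl scene (array([ 0.3411, -0.421 ,  0.0301]), array([ 0.5812, -0.1837,  0.0547]), 465)
pl side (array([ 0.3968, -0.5023,  0.03  ]), array([ 0.6602, -0.1836,  0.0544]), 939)
```

View pics/crop.png

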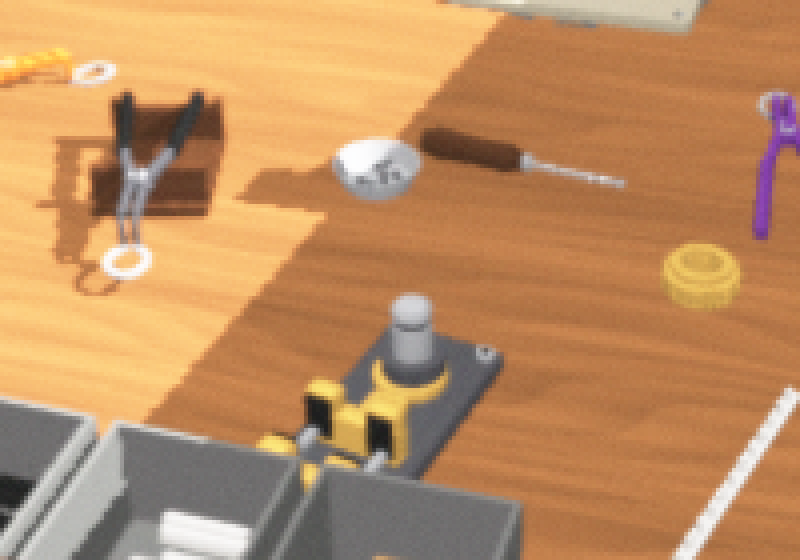

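The crop confirms the black-handled steel pliers on the wooden rest, crop (140,180), the stub at (411,320) and the knob at (701,275). Next are the yaw angles of the holder and the pliers.

```bash
python3 - <<'E'
from h import *
from scipy.spatial.transform import Rotation as R
for n in ['scene','side']:
    c=load(n);p=cloud(c).reshape(-1,3);px=c['pixels'].reshape(-1,3).astype(int)
    d=np.hypot(p[:,0]-.647,p[:,1]-.03)
    m=(d<.17)&(p[:,2]>.010)&(p[:,2]<.018)&(px.max(1)<130)&(np.ptp(px,axis=1)<40)
    q=p[m][:,:2]; print(n,'plate',len(q),cv2.minAreaRect((q*1000).astype(np.float32)))
    m=(d<.17)&(d>.05)&(p[:,2]>.035)&(p[:,2]<.06)&(px[:,2]-px[:,0]>50); print('jaws',m.sum(),np.median(p[m],0))
    m=(p[:,0]>.3)&(p[:,0]<.65)&(p[:,1]>-.42)&(p[:,1]<-.12)&(p[:,2]>.043)&(p[:,2]<.06)
    q=p[m]; k=px[m]
    dk=q[(k.max(1)<70)&(q[:,2]>.044)]; st=q[(k.min(1)>90)&(q[:,2]>.044)]
    print('dark',len(dk),dk.min(0),dk.max(0),dk.mean(0));print('steel',len(st),st.min(0),st.max(0))
    m=(p[:,0]>.45)&(p[:,0]<.65)&(p[:,1]>-.42)&(p[:,1]<-.2)&(p[:,2]>.012)&(p[:,2]<.03)&(np.ptp(px,axis=1)<60)&(px.min(1)>110)
    q=p[m];print('clip',len(q),q.min(0),q.max(0))
c=cams.camera('wrist');s=monitor.read_state()
Rt=R.from_quat(s['eef_rot']).as_matrix();T=np.array(c['T'])
print('cam in tool',Rt.T@(T[:3,3]-s['ee_pos']),'\n',Rt.T@T[:3,:3],c['vfov'])
E
```

```text
scene plate 448 ((707.7346801757812, 23.547035217285156), (86.10771942138672, 210.5137176513672), 81.94635772705078)
jaws 246 [0.72757024 0.01089442 0.05199452]
dark 75 [ 0.41648251 -0.27753214  0.04400772] [ 0.4953281  -0.20862022  0.05414991] [ 0.45803433 -0.23583033  0.05069792]
steel 112 [ 0.42475061 -0.29458548  0.04401786] [ 0.57375073 -0.1993514   0.05465236]
clip 24 [ 0.45644501 -0.26547105  0.01341725] [ 0.60968358 -0.20073277  0.02731996]
side plate 603 ((704.291748046875, 29.12279510498047), (223.09193420410156, 109.78524780273438), 4.141245365142822)
jaws 224 [0.72074653 0.01534406 0.04699532]
dark 173 [ 0.40025921 -0.28299897  0.04401617] [ 0.49400096 -0.2075697   0.05277441] [ 0.44953901 -0.24023604  0.04839861]
steel 73 [ 0.49221852 -0.2438416   0.04490015] [ 0.56954301 -0.20236091  0.05345   ]
clip 15 [ 0.56964781 -0.22069195  0.01851769] [ 0.61048553 -0.20000289  0.02393418]
cam in tool [ 0.07611751  0.00096021 -0.16240362] 
 [[-4.71648347e-04  9.61145356e-01  2.76042355e-01]
 [ 9.99999691e-01  6.26807182e-04 -4.73857030e-04]
 [-6.28470814e-04  2.76042046e-01 -9.61145355e-01]] 61.29136151259097
```

```bash

python3 -m crank '{"steps":[[[0.5,1,0],[0,0,-0.66]],[[0.5,1,0],[0,0,-0.66]],[[0.5,1,0],[0,0,-0.66]],[[0.5,1,0],[0,0,-0.66]],[[0.5,1,0],[0,0,-0.66]],[[0.5,1,0],[0,0,-0.66]],[[0.5,1,0],[0,0,-0.66]],[[0.5,1,0],[0,0,-0.66]],[[0.5,1,0],[0,0,-0.66]],[[0.5,1,0],[0,0,-0.66]]]}' 87 20
python3 -m crank '{"steps":[[[0.4,1,0],[0,0,0]],[[0.4,1,0],[0,0,0]],[[0.4,1,0],[0,0,0]],[[0.4,1,0],[0,0,0]],[[0.4,1,0],[0,0,0]],[[0.4,1,0],[0,0,0]],[[0.4,1,0],[0,0,0]],[[0.4,1,0],[0,0,0]],[[0.4,1,0],[0,0,0]],[[0.4,1,0],[0,0,0]]]}'
python3 -m crank '{"steps":[[[0,1,0],[0,0,0]],[[0,1,0],[0,0,0]],[[0,1,0],[0,0,0]],[[0,1,0],[0,0,0]],[[0,1,0],[0,0,0]],[[0,1,0],[0,0,0]],[[0,1,0],[0,0,0]],[[0,1,0],[0,0,0]],[[0,1,0],[0,0,0]],[[0,1,0],[0,0,0]]]}'
python3 - <<'E'
from h import *
c=grab('wrist'); cv2.imwrite('pics/w1.png',c['pixels']); P=cloud(c).reshape(-1,3)
m=(np.hypot(P[:,0]-.485,P[:,1]-.188)<.05)&(P[:,2]>.02)&(P[:,2]<.032); q=P[m][:,:2].astype(np.float32)
print(m.sum(),cv2.minEnclosingCircle(q),np.median(P[m],0)); 
m=(np.hypot(P[:,0]-.485,P[:,1]-.188)<.05)&(P[:,2]>.012)&(P[:,2]<.032); print(cv2.minEnclosingCircle(P[m][:,:2].astype(np.float32)))
E
```

```text
time: 0.98
ee_pos: [0.3868, -0.3163, 0.2225]
eef_rot: [0.997, -0.073, -0.0, 0.0]
ft_force: [0.6, 0.1, -0.6]
width: 0.087
grip_force: 0.0
time: 1.82
ee_pos: [0.4867, -0.0664, 0.2225]
eef_rot: [0.997, -0.072, -0.0, 0.0]
ft_force: [0.2, 0.3, 0.3]
width: 0.0869
grip_force: 0.0
time: 2.65
ee_pos: [0.4863, 0.1834, 0.2225]
eef_rot: [0.997, -0.072, -0.0, 0.0]
ft_force: [0.9, -0.7, -0.2]
width: 0.0871
grip_force: 0.0
779 ((0.4869433343410492, 0.18717451393604279), 0.022139057517051697) [0.4878458  0.1872017  0.02402366]
((0.4869360029697418, 0.18698036670684814), 0.027866942808032036)
```

View pics/w1.png

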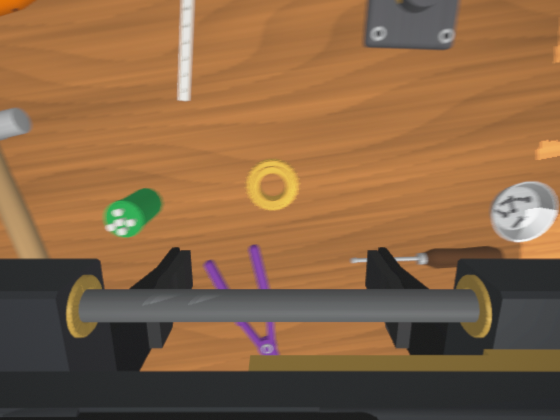

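Wrist view: the knob ring is at (272,186), the green tube at (125,218) and the holder plate at the top, (410,30). The tube is 76 mm high and could foul the gripper body, so I'll check clearance for the grasp yaw.

```bash
python3 - <<'E'
from h import *
c=load('wrist');p=cloud(c);P=p.reshape(-1,3)
m=(P[:,2]>.05)&(P[:,2]<.09)&(P[:,1]>.2)&(P[:,1]<.4)&(np.array(c['z_map']).ravel()>.15);print(P[m].min(0),P[m].max(0),m.sum())
S=load('side');q=cloud(S).reshape(-1,3);m=(q[:,2]>.03)&(q[:,2]<.09)&(q[:,1]>.2)&(q[:,1]<.4)&(abs(q[:,0]-.49)<.1);print(q[m].min(0),q[m].max(0),m.sum())
print(monitor.read_state()['joint_positions'].round(2))
E
```

```text
[0.46725735 0.30983762 0.0500087 ] [0.5036078  0.34644227 0.07769148] 1295
[0.46510504 0.31071951 0.03002794] [0.50254884 0.34690802 0.07782905] 379
[ 0.19  0.16 -0.71  1.7   0.11  1.31 -2.25]
```

The tube starts at y = 0.310 and the body reaches only 0.283, so it is clear. I'll descend and grasp the knob.

```bash

python3 -m crank '{"steps":[[[0.02,0.15,-1],[0,0,0]],[[0,0,-1],[0,0,0]],[[0,0,-1],[0,0,0]],[[0,0,-1],[0,0,0]],[[0,0,-1],[0,0,0]],[[0,0,-1],[0,0,0]],[[0,0,-1],[0,0,0]],[[0,0,-1],[0,0,0]],[[0,0,-0.4],[0,0,0]],[[0,0,-0.2],[0,0,0]]]}'
python3 -m crank '{"steps":[[[0,0,-0.08],[0,0,0]],[[0,0,0],[0,0,0]],[[0,0,0],[0,0,0]],[[0,0,0],[0,0,0]],[[0,0,0],[0,0,0]],[[0,0,0],[0,0,0]],[[0,0,0],[0,0,0]],[[0,0,0],[0,0,0]]]}' 45 25
```

```text
time: 3.53
ee_pos: [0.4859, 0.1856, 0.006]
eef_rot: [0.997, -0.072, -0.001, 0.001]
ft_force: [0.7, -0.8, 0.3]
width: 0.0868
grip_force: 0.0
time: 4.2
ee_pos: [0.4876, 0.1864, 0.0062]
eef_rot: [0.997, -0.072, 0.001, -0.0]
ft_force: [-0.7, -0.5, 6.9]
width: 0.0531
grip_force: 25.0
```

```bash

python3 -m crank '{"steps":[[[0,0,0.3],[0,0,0]],[[0,0,0.7],[0,0,0]],[[0,0,1],[0,0,0]],[[0,0,1],[0,0,0]],[[0,0,1],[0,0,0]],[[0,0,1],[0,0,0]],[[0,0,1],[0,0,0]],[[0,-0.5,0],[0,0,0]],[[0,-1,0],[0,0,0]],[[0,-1,0],[0,0,0]]]}'
python3 -m crank '{"steps":[[[0,-1,0],[0,0,0]],[[0,-1,0],[0,0,0]],[[0.5,-1,0],[0,0,0]],[[1,-0.5,0],[0,0,0]],[[1,-0.2,0],[0,0,0]],[[0.5,0,0],[0,0,0]],[[0,0,0],[0,0,0]],[[0,0,0],[0,0,0]]]}'
python3 - <<'E'
from h import *
c=grab('wrist'); cv2.imwrite('pics/w2.png',c['pixels']); P=cloud(c).reshape(-1,3)
print(monitor.read_state()['ee_pos'])
d=np.hypot(P[:,0]-.647,P[:,1]-.03)
for a,b in [(.068,.08),(.072,.08),(.033,.04)]:
    m=(d<.03)&(P[:,2]>a)&(P[:,2]<b); q=P[m][:,:2].astype(np.float32); print(m.sum(),cv2.minEnclosingCircle(q),np.median(P[m],0))
s=grab('scene');P=cloud(s).reshape(-1,3);e=monitor.read_state()['ee_pos']
E
```

```text
time: 5.03
ee_pos: [0.4865, 0.1235, 0.156]
eef_rot: [0.997, -0.071, -0.0, 0.0]
ft_force: [1.0, -0.5, -3.4]
width: 0.0531
grip_force: 25.0
time: 5.7
ee_pos: [0.5616, 0.0313, 0.155]
eef_rot: [0.997, -0.072, -0.001, -0.0]
ft_force: [-0.6, 0.4, -3.5]
width: 0.0529
grip_force: 25.0
[0.56117999 0.0315015  0.15516359]
1238 ((0.6505141258239746, 0.02831762656569481), 0.012986195273697376) [0.65061263 0.02812531 0.07399784]
1122 ((0.6502613425254822, 0.028497658669948578), 0.012737582437694073) [0.65073193 0.02817931 0.07411446]
1311 ((0.6506421566009521, 0.028195712715387344), 0.021054256707429886) [0.64776081 0.02520084 0.03635827]
```

View pics/w2.png

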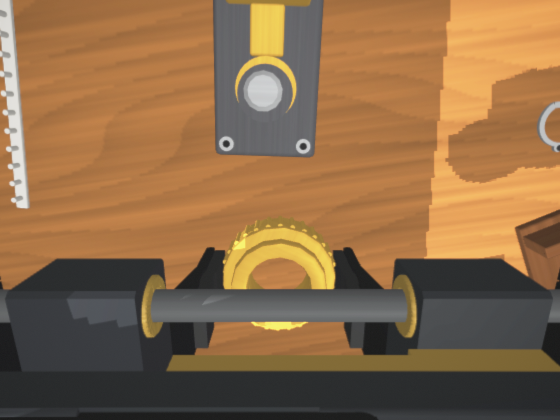

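Stub top at (263,91), knob held level between the pads at (279,275). I'll measure the held knob with the same camera so that calibration error cancels.

```bash
python3 - <<'E'
from h import *
from scipy.optimize import least_squares
c=load('wrist');p=cloud(c);z=np.arange(420)[:,None]*np.ones((1,560));u=np.arange(560)[None]*np.ones((420,1))
px=c['pixels'].astype(int);br=(px[...,2]-px[...,0]>60)
m=br&(z>215)&(z<290)&(u>225)&(u<333)&(p[...,2]>.12)
q=p[m];print(len(q),np.histogram(q[:,2],bins=12))
top=q[:,2].max()
t=q[q[:,2]>np.percentile(q[:,2],60)]
# plane of boss top
zt=np.median(q[q[:,2]>.17][:,2]) if (q[:,2]>.17).any() else top
print('top',zt,top)
for a,b in [(zt-.002,zt+.003),(zt-.009,zt-.005)]:
    s=q[(q[:,2]>a)&(q[:,2]<b)]
    if len(s)<50: continue
    # outer boundary: farthest in +x per y bin
    yb=np.round(s[:,1]/.001).astype(int); o=np.array([s[yb==k][s[yb==k][:,0].argmax()] for k in np.unique(yb)])
    rr=.022 if a>zt-.004 else .0275
    f=least_squares(lambda v:np.hypot(o[:,0]-v[0],o[:,1]-v[1])-rr,[.56,.031],loss='soft_l1',f_scale=.0005)
    A=np.c_[s[:,:2],np.ones(len(s))];k=np.linalg.lstsq(A,s[:,2],rcond=None)[0]
    print(f.x,np.sqrt(2*f.cost/len(o)),'slope',k[:2],s[:,:2].min(0),s[:,:2].max(0))
print(monitor.read_state()['ee_pos'])
E
```

```text
5236 (array([  56,  156,  164,  150,  165,  174,  281, 1575,  353,  153, 1114,
        895]), array([0.14943688, 0.15156317, 0.15368945, 0.15581574, 0.15794202,
       0.16006831, 0.16219459, 0.16432088, 0.16644717, 0.16857345,
       0.17069974, 0.17282602, 0.17495231]))
top 0.17270288126244063 0.17495230581447202
[0.560441   0.03066498] 0.0002602915812446271 slope [-0.00929765 -0.00115661] [0.55689192 0.00918906] [0.58260197 0.05198407]
[0.5602327  0.03051408] 0.000497369530140078 slope [-0.01715942  0.00085523] [0.55308015 0.00461729] [0.58883474 0.0559205 ]
[0.56107409 0.03150455 0.15534446]
```

```bash

python3 -m crank '{"steps":[[[0.6,0,0],[0,0,0]],[[1,-0.09,0],[0,0,0]],[[1,0,0],[0,0,0]],[[0.7,0,0],[0,0,0]],[[0.3,0,-0.5],[0,0,0]],[[0,0,-1],[0,0,0]],[[0,0,-0.9],[0,0,0]],[[0,0,-0.4],[0,0,0]],[[0,0,0],[0,0,0]],[[0,0,0],[0,0,0]]]}'
python3 - <<'E'
from h import *
from scipy.optimize import least_squares
c=grab('wrist');p=cloud(c);P=p.reshape(-1,3);px=c['pixels'].reshape(-1,3).astype(int)
e=monitor.read_state()['ee_pos'];print(e)
br=px[:,2]-px[:,0]>60
zt=e[2]+.0172
s=P[br&(abs(P[:,2]-zt)<.0025)&(np.hypot(P[:,0]-.65,P[:,1]-.028)<.026)]
yb=np.round(s[:,1]/.001).astype(int); o=np.array([s[yb==k][s[yb==k][:,0].argmax()] for k in np.unique(yb)])
f=least_squares(lambda v:np.hypot(o[:,0]-v[0],o[:,1]-v[1])-.022,[.65,.028],loss='soft_l1',f_scale=.0005);print('knob',f.x,len(o),f.cost)
cv2.imwrite('pics/w3.png',c['pixels'])
for n in ['scene','side']:
    k=grab(n);
E
```

```text
time: 6.63
ee_pos: [0.6518, 0.029, 0.0862]
eef_rot: [0.997, -0.072, -0.0, 0.0]
ft_force: [-0.0, 0.2, -2.6]
width: 0.0532
grip_force: 25.0
[0.65251867 0.02905371 0.08712507]
knob [0.6505478  0.02839739] 44 1.229635156877893e-06
```

The knob is centred over the stub. Lowering it now while watching the force.

```bash

python3 -m crank '{"steps":[[[0,0,-0.2],[0,0,0]],[[0,0,-0.2],[0,0,0]],[[0,0,-0.2],[0,0,0]],[[0,0,-0.2],[0,0,0]],[[0,0,-0.2],[0,0,0]],[[0,0,-0.2],[0,0,0]],[[0,0,0],[0,0,0]]]}'
python3 -m crank '{"steps":[[[0,0,-0.2],[0,0,0]],[[0,0,-0.2],[0,0,0]],[[0,0,-0.1],[0,0,0]],[[0,0,0],[0,0,0]]]}'
```

```text
time: 7.37
ee_pos: [0.6513, 0.0288, 0.054]
eef_rot: [0.997, -0.072, -0.001, 0.0]
ft_force: [-0.0, 0.1, -3.6]
width: 0.0527
grip_force: 25.0
time: 7.7
ee_pos: [0.652, 0.0289, 0.0427]
eef_rot: [0.997, -0.072, -0.0, 0.0]
ft_force: [-0.1, 0.0, -2.6]
width: 0.0529
grip_force: 25.0
```

```bash

python3 -m crank '{"steps":[[[0,0,-0.06],[0,0,0]],[[0,0,-0.04],[0,0,0]],[[0,0,0],[0,0,0]]]}'
```

```text
time: 7.95
ee_pos: [0.6523, 0.0289, 0.0422]
eef_rot: [0.997, -0.072, 0.0, 0.0]
ft_force: [-6.5, -1.0, 10.7]
width: 0.0535
grip_force: 25.0
```

```bash

python3 -m crank '{"steps":[[[0,0,0],[0,0,0]],[[0,0,0],[0,0,0]],[[0,0,0],[0,0,0]],[[0,0,0],[0,0,0]],[[0,0,0.4],[0,0,0]],[[0,0,1],[0,0,0]],[[0,0,1],[0,0,0]],[[0,0,1],[0,0,0]],[[0,0,1],[0,0,0]],[[0,0,1],[0,0,0]]]}' 80
python3 -m crank '{"steps":[[[-0.3,0,1],[0,0,0]],[[-0.8,0,0.8],[0,0,0]],[[-0.8,0,0],[0,0,0]],[[-0.8,0,0],[0,0,0]],[[-0.5,0,0],[0,0,0]],[[0,0,0],[0,0,0]]]}'
python3 - <<'E'
from h import *
from scipy.optimize import least_squares
c=grab('wrist');p=cloud(c);P=p.reshape(-1,3);px=c['pixels'].reshape(-1,3).astype(int);br=px[:,2]-px[:,0]>60
print(monitor.read_state()['ee_pos'])
d=np.hypot(P[:,0]-.6505,P[:,1]-.0283)
for a,b,w in [(.057,.064,'boss'),(.05,.055,'rim'),(.07,.08,'stub')]:
    m=(d<.032)&(P[:,2]>a)&(P[:,2]<b)&(br|(a>.065)); q=P[m]; print(w,m.sum(),cv2.minEnclosingCircle(q[:,:2].astype(np.float32)),np.median(q,0), np.linalg.lstsq(np.c_[q[:,:2],np.ones(len(q))],q[:,2],rcond=None)[0][:2])
cv2.imwrite('pics/w4.png',c['pixels'])
E
```

```text
time: 8.78
ee_pos: [0.652, 0.029, 0.1777]
eef_rot: [0.997, -0.072, 0.0, -0.0]
ft_force: [0.1, 1.5, -0.1]
width: 0.0801
grip_force: 0.0
time: 9.28
ee_pos: [0.5706, 0.0291, 0.2219]
eef_rot: [0.997, -0.072, 0.0, 0.001]
ft_force: [0.0, 0.6, 0.7]
width: 0.08
grip_force: 0.0
[0.57177094 0.02884177 0.22176271]
boss 1134 ((0.6512470841407776, 0.028185632079839706), 0.02196825109422207) [0.65221812 0.02831354 0.06021022] [8.95472739e-05 3.31997125e-05]
rim 971 ((0.6513739824295044, 0.02818392589688301), 0.027775313705205917) [0.6526299  0.02700856 0.05309643] [0.00250596 0.00106691]
stub 737 ((0.6506085395812988, 0.028177974745631218), 0.012896792963147163) [0.6507372  0.02811364 0.07391329] [-0.0013186   0.00349103]
```

View pics/w4.png

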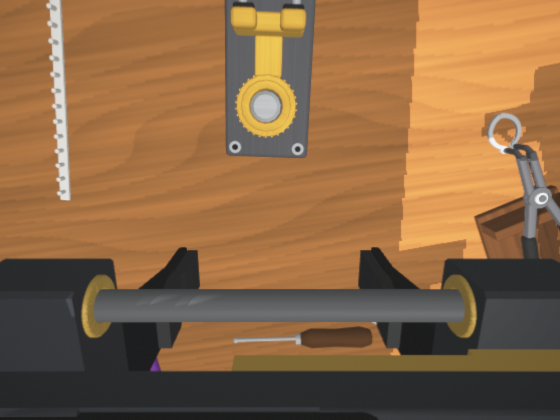

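The knob is seated: its top is at 60 mm, flat, at (266,106). On to the pliers.

```bash

python3 -m crank '{"steps":[[[-0.4,-1,0.2],[0,0,0.4]],[[-0.4,-1,0.2],[0,0,0.4]],[[-0.4,-1,0.2],[0,0,0.4]],[[-0.4,-1,0.2],[0,0,0.4]],[[-0.4,-1,0.2],[0,0,0.4]],[[-0.4,-1,0],[0,0,0.4]],[[-0.4,-1,0],[0,0,0.4]],[[-0.4,-1,0],[0,0,0.4]],[[-0.4,-1,0],[0,0,0.4]],[[-0.4,-1,0],[0,0,0]]]}' 87
python3 -m crank '{"steps":[[[0,0,0],[0,0,0]],[[0,0,0],[0,0,0]]]}'
python3 - <<'E'
from h import *
c=grab('wrist');p=cloud(c);P=p.reshape(-1,3);px=c['pixels'].reshape(-1,3).astype(int)
print(monitor.read_state()['ee_pos'])
cv2.imwrite('pics/w5.png',c['pixels'])
m=(np.array(c['z_map']).ravel()>.2)&(P[:,2]>.036)&(P[:,2]<.08)
q=P[m];print(m.sum(),q.min(0),q.max(0))
dk=px[m].max(1)<75
h=q[dk&(q[:,2]>.042)]; print('handles',len(h),h.min(0),h.max(0),np.median(h[:,2]))
E
```

```text
time: 10.17
ee_pos: [0.4723, -0.2226, 0.2459]
eef_rot: [0.996, 0.086, 0.0, 0.0]
ft_force: [0.1, -0.9, 0.3]
width: 0.0871
grip_force: 0.0
time: 10.33
ee_pos: [0.4721, -0.2229, 0.2457]
eef_rot: [0.997, 0.083, 0.0, 0.0]
ft_force: [1.0, 0.3, -0.4]
width: 0.087
grip_force: 0.0
[ 0.47271016 -0.22134327  0.2457158 ]
10251 [ 0.39884578 -0.49209449  0.03600082] [ 0.66288924 -0.18603239  0.05469664]
handles 1525 [ 0.40561737 -0.29198752  0.04214445] [ 0.51355466 -0.21085593  0.05385886] 0.05076018842275376
```

View pics/w5.png

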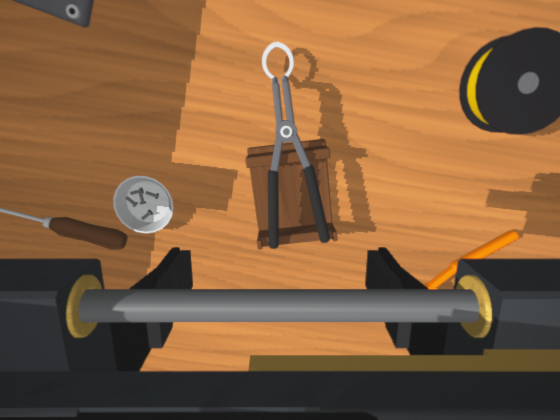

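The pliers are fully in view: circlip at (277,61), pivot at (287,131), handles near (274,205) and (314,205), dish clear at (143,204). Now fitting the handle lines and the pivot.

```bash
python3 - <<'E'
from h import *
c=load('wrist');p=cloud(c);px=c['pixels'].astype(int)
V,U=np.mgrid[:420,:560]
box=(V>165)&(V<250)&(U>255)&(U<335)
dk=box&(px.max(2)<80)&(p[...,2]>.044)
L=[]
for k in (0,1):
    xs=274+40*k+ (V-205)*(0.0 if k==0 else .22)
    q=p[dk&(abs(U-xs)<12)]; 
    vx,vy,x0,y0=cv2.fitLine(q[:,:2].astype(np.float32),cv2.DIST_HUBER,0,.001,.001).ravel()
    if vx<0: vx,vy=-vx,-vy
    n=np.array([-vy,vx]); d=(q[:,:2]-[x0,y0])@n
    print(len(q),np.degrees(np.arctan2(vy,vx)),x0,y0,'spread',np.percentile(d,[2,98]),'z',np.percentile(q[:,2],[10,50,90]))
    L.append((np.array([x0,y0]),np.array([vx,vy])))
d=L[0][1]+L[1][1]; d/=np.linalg.norm(d); yaw=np.arctan2(d[1],d[0]); print('yaw',np.degrees(yaw))
pv=p[127:136,283:292].reshape(-1,3); pv=np.nanmedian(pv,0); print('pivot',pv)
ring=(V>35)&(V<86)&(U>255)&(U<300)&(p[...,2]>.012)&(p[...,2]<.033)&(px.min(2)>100)
q=p[ring];print('ring',len(q),cv2.minAreaRect((q[:,:2]*1000).astype(np.float32)),np.median(q,0))
R=np.array([[np.cos(yaw),np.sin(yaw)],[-np.sin(yaw),np.cos(yaw)]])
print('ring in pliers',((q[:,:2]-pv[:2])@R.T).min(0),((q[:,:2]-pv[:2])@R.T).max(0))
for l in L:
    a=R@(l[0]-pv[:2]); b=R@l[1]; print('handle y at -80',a[1]+(-.08-a[0])*b[1]/b[0])
g=pv[:2]-.08*d; print('grip',g)
g2=np.mean([ (l[0]+l[1]*(((g-l[0])@d)/(l[1]@d))) for l in L],0); print('grip from handles',g2)
# rest board
E
```

```text
758 10.33832 0.44815198 -0.22211698 spread [-0.00494924  0.00504224] z [0.048896   0.05071305 0.05199202]
783 23.613008 0.46168542 -0.26589894 spread [-0.00529524  0.00509802] z [0.04871272 0.05076019 0.05194235]
yaw 16.975664
pivot [ 0.52943116 -0.2229299   0.05225918]
ring 362 ((593.1835327148438, -202.95303344726562), (33.55137252807617, 32.7047004699707), 53.80189895629883) [ 0.5985023  -0.19960666  0.02247718]
ring in pliers [ 0.04749216 -0.01508293] [0.08527803 0.01628118]
handle y at -80 0.02479909025165487
handle y at -80 -0.021626999425588187
grip [ 0.45291685 -0.24628714]
grip from handles [ 0.45245378 -0.24477021]
```

```bash

python3 -m crank '{"steps":[[[-0.4,-0.45,-0.5],[0,0,0.75]],[[-0.38,-0.45,-1],[0,0,0.75]],[[0,0,-1],[0,0,0]],[[0,0,-1],[0,0,0]],[[0,0,-1],[0,0,0]],[[0,0,-1],[0,0,0]],[[0,0,-1],[0,0,0]],[[0,0,-0.6],[0,0,0]],[[0,0,0],[0,0,0]]]}'
python3 - <<'E'
from h import *
from scipy.spatial.transform import Rotation as R
s=monitor.read_state();print(s['ee_pos'],R.from_quat(s['eef_rot']).as_matrix()[:2,0])
c=grab('wrist');cv2.imwrite('pics/w6.png',c['pixels'])
E
```

```text
time: 11.13
ee_pos: [0.4517, -0.2414, 0.065]
eef_rot: [0.989, 0.151, -0.002, -0.002]
ft_force: [0.1, 0.7, -0.5]
width: 0.0869
grip_force: 0.0
[ 0.45172454 -0.24139528  0.06503557] [0.95436699 0.29862202]
```

View pics/w6.png

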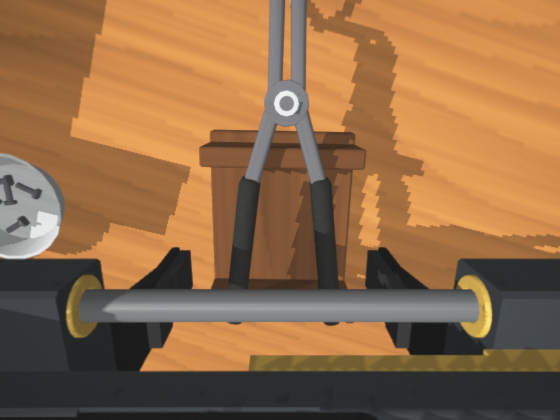

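Pliers are aligned but about 4 mm right of the finger centre (pivot column 286 against 279). I'll correct that, descend and squeeze.

```bash

python3 -m crank '{"steps":[[[0.03,-0.16,0],[0,0,-0.07]],[[0,0,-0.8],[0,0,0]],[[0,0,-0.5],[0,0,0]],[[0,0,-0.27],[0,0,0]],[[0,0,0],[0,0,0]],[[0,0,0],[0,0,0]]]}'
python3 -m crank '{"steps":[[[0,0,0],[0,0,0]],[[0,0,0],[0,0,0]],[[0,0,0],[0,0,0]]]}' 58 10
```

```text
time: 11.68
ee_pos: [0.4535, -0.2476, 0.0292]
eef_rot: [0.989, 0.147, 0.0, -0.0]
ft_force: [-0.6, 0.3, -0.2]
width: 0.0869
grip_force: 0.0
time: 11.93
ee_pos: [0.4537, -0.2479, 0.0295]
eef_rot: [0.989, 0.147, 0.0, 0.0]
ft_force: [0.6, 0.3, -0.3]
width: 0.0743
grip_force: 0.0
```

```bash

python3 -m crank '{"steps":[[[-0.03,0.08,-0.13],[0,0,0]],[[0,0,0],[0,0,0]],[[0,0,0],[0,0,0]],[[0,0,0],[0,0,0]]]}' 59 10
python3 -m crank '{"steps":[[[0,0,0],[0,0,0]],[[0,0,0],[0,0,0]],[[0,0,0],[0,0,0]],[[0,0,0],[0,0,0]],[[0,0,0],[0,0,0]],[[0,0,0],[0,0,0]],[[0,0,0],[0,0,0]],[[0,0,0],[0,0,0]]]}' 30 50
```

```text
time: 12.27
ee_pos: [0.4525, -0.2455, 0.0255]
eef_rot: [0.989, 0.147, -0.0, -0.0]
ft_force: [-0.1, 0.6, -0.2]
width: 0.0598
grip_force: 0.2
time: 12.93
ee_pos: [0.4526, -0.2457, 0.0256]
eef_rot: [0.989, 0.147, 0.0, 0.0]
ft_force: [-0.4, -0.7, -1.1]
width: 0.0356
grip_force: 50.0
```

```bash

python3 -m crank '{"steps":[[[0,0,0.1],[0,0,0]],[[0,0,0.3],[0,0,0]],[[0,0,0.5],[0,0,0]],[[0,0,0.8],[0,0,0]],[[0,0,0.8],[0,0,0]],[[0,0,0.8],[0,0,0]],[[0,0,0.8],[0,0,0]],[[0,0,0.4],[0,0,0]],[[0,0,0],[0,0,0]],[[0,0,0],[0,0,0]]]}'
python3 - <<'E'
from h import *
from scipy.spatial.transform import Rotation as R
s=monitor.read_state();print(s['ee_pos'],s['eef_rot'])
c=grab('wrist');cv2.imwrite('pics/w7.png',c['pixels']);p=cloud(c)
Rt=R.from_quat(s['eef_rot']).as_matrix();t=(p-s['ee_pos'])@Rt
m=(t[...,0]>.09)&(t[...,0]<.18)&(abs(t[...,1])<.04)&(abs(t[...,2]-.005)<.03)
V,U=np.where(m);print(m.sum(),U.min(),U.max(),V.min(),V.max())
q=t[m];print(q.min(0),q.max(0),np.histogram(q[:,2],8))
E
```

```text
time: 13.77
ee_pos: [0.4526, -0.2457, 0.138]
eef_rot: [0.989, 0.147, 0.0, 0.0]
ft_force: [0.0, 0.7, -3.3]
width: 0.0355
grip_force: 50.0
[ 0.45256059 -0.24567381  0.13800392] [9.89159360e-01 1.46845747e-01 1.44723794e-04 2.56468947e-04]
2929 236 306 0 71
[ 0.09000018 -0.0141513  -0.02498266] [ 0.11369454  0.01088853 -0.01696185] (array([ 164,  797, 1210,  603,  132,   16,    1,    6]), array([-0.02498266, -0.02398005, -0.02297745, -0.02197485, -0.02097225,
       -0.01996965, -0.01896705, -0.01796445, -0.01696185]))
```

View pics/w7.png

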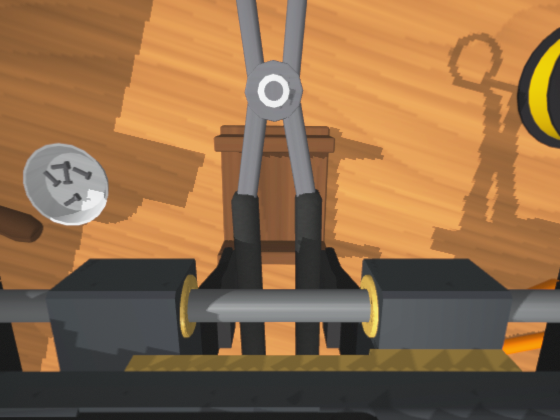

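The pliers are held with handles parallel, pivot at (273,91); the circlip lies above this view's edge. I'll measure pivot, axis and tilt in the tool frame.

```bash
cat > m.py <<'E'
from h import *
from scipy.spatial.transform import Rotation as R
s=monitor.read_state();c=grab('wrist');p=cloud(c);px=c['pixels'].astype(int)
e=s['ee_pos'];Rt=R.from_quat(s['eef_rot']).as_matrix();t=(p-e)@Rt
V,U=np.mgrid[:420,:560]
near=abs(t[...,2]+.0187)<.02
def plane(m,n):
    q=t[m];A=np.c_[q[:,:2],np.ones(len(q))]
    w=np.ones(len(q),bool)
    for _ in range(4):
        k=np.linalg.lstsq(A[w],q[w,2],rcond=None)[0];res=q[:,2]-A@k;w=abs(res)<.002
    print(n,w.sum(),'slope dz/dx,dy (tool)',k[:2].round(4),'z0',k[2].round(4));return q[w]
hm=near&(px.max(2)<75)&(V>195)&(V<248)&(U>230)&(U<325)
plane(hm,'handles'); L=[]
for k in (0,1):
    q=t[hm&((U>275) if k else (U<272))]; o=np.polyfit(q[:,0],q[:,1],1); L.append(o)
    edge=[]
o=np.mean(L,0);print('handle slopes',[l[0].round(4) for l in L],'mid y at 0, .08, .144',[np.polyval(o,x).round(4) for x in (0,.08,.144)])
jm=near&(px.min(2)>60)&(V<200)&(U>225)&(U<320)
plane(jm,'jaws')
f=cv2.cvtColor(c['pixels'],cv2.COLOR_BGR2GRAY)
hc=cv2.HoughCircles(cv2.resize(f[50:130,230:320],None,fx=4,fy=4,interpolation=2),cv2.HOUGH_GRADIENT,1,200,param1=100,param2=20,minRadius=50,maxRadius=140)
print(hc)
if hc is not None:
    u,v,_=hc[0,0]; u=int(round(u/4+230));v=int(round(v/4+50)); w=np.nanmedian(t[v-3:v+4,u-3:u+4].reshape(-1,3),0); print('pivot px',u,v,'tool',w,'world',w@Rt.T+e)
E
python3 m.py
```

```text
handles 2427 slope dz/dx,dy (tool) [ 0.0106 -0.001 ] z0 -0.0254
handle slopes [np.float64(-0.0299), np.float64(-0.005)] mid y at 0, .08, .144 [np.float64(0.0009), np.float64(-0.0005), np.float64(-0.0016)]
jaws 7690 slope dz/dx,dy (tool) [ 0.0145 -0.0016] z0 -0.0243
[[[176.5 162.5  65.7]]]
pivot px 274 91 tool [ 0.0827354  -0.00058918 -0.02697127] world [ 0.53109945 -0.22086344  0.16409298]
```

```bash

python3 -m crank '{"steps":[[[0.1,0.3,0],[0,0,0]],[[0.3,0.7,0],[0,0,0]],[[0.3,0.9,0],[0,0,0]],[[0.3,0.9,0],[0,0,0]],[[0.3,0.9,0],[0,0,0]],[[0.3,0.9,0],[0,0,0]],[[0.3,0.9,0],[0,0,0]],[[0.3,0.8,0],[0,0,0]],[[0.1,0.4,0],[0,0,0]],[[0,0.1,0],[0,0,0]]]}'
python3 -m crank '{"steps":[[[0,0,0],[0,0,0]],[[0,0,0],[0,0,0]]]}'
python3 m.py
cat > n.py <<'E'
from h import *
from scipy.spatial.transform import Rotation as R
import sys
s=monitor.read_state();e=s['ee_pos'];Rt=R.from_quat(s['eef_rot']).as_matrix()
w=load('wrist');P=cloud(w).reshape(-1,3);P=P[(abs(P[:,2])<.012)]
print('bench slope wrist',len(P),np.linalg.lstsq(np.c_[P[:,:2],np.ones(len(P))],P[:,2],rcond=None)[0].round(4))
g=e+Rt@np.array([.1467,-.0017,.0053]);print('model clip',g)
tiles=[]
for n in ['scene','side']:
    c=grab(n);p=cloud(c);px=c['pixels'].astype(int)
    d=p-g; m=(np.hypot(d[...,0],d[...,1])<.028)&(abs(d[...,2])<.008)
    q=p[m]; print(n,'clip px',proj(c,g),m.sum(),'circ',cv2.minEnclosingCircle(q[:,:2].astype(np.float32)),'z',np.median(q[:,2]))
    k=np.hypot(p[...,0]-.6506,p[...,1]-.0282); st=p[(k<.02)&(p[...,2]>.066)&(p[...,2]<.08)]
    print('  stub',len(st),cv2.minEnclosingCircle(st[:,:2].astype(np.float32)) if len(st) else 0, np.percentile(st[:,2],90) if len(st) else 0)
    u,v=map(int,proj(c,(g+[.6506,.0282,.07])/2)); u=min(max(u,50),509);v=min(max(v,55),364)
    tiles.append(cv2.resize(c['pixels'][v-55:v+55,u-50:u+50],(400,440),interpolation=cv2.INTER_CUBIC))
cv2.imwrite(sys.argv[1],np.hstack(tiles))
E
python3 n.py pics/n1.png
```

```text
time: 14.7
ee_pos: [0.5101, -0.0729, 0.1375]
eef_rot: [0.989, 0.149, -0.0, -0.001]
ft_force: [-0.0, 0.4, -2.4]
width: 0.0354
grip_force: 50.0
time: 14.87
ee_pos: [0.5095, -0.0769, 0.1377]
eef_rot: [0.989, 0.146, -0.0, 0.0]
ft_force: [-0.7, -0.8, -2.0]
width: 0.0357
grip_force: 50.0
handles 2410 slope dz/dx,dy (tool) [0.0103 0.0011] z0 -0.0254
handle slopes [np.float64(-0.0322), np.float64(-0.0138)] mid y at 0, .08, .144 [np.float64(0.0012), np.float64(-0.0007), np.float64(-0.0022)]
jaws 7808 slope dz/dx,dy (tool) [ 0.0141 -0.0011] z0 -0.0243
[[[173.5 161.5  63.7]]]
pivot px 273 90 tool [ 0.083139   -0.00097281 -0.02675599] world [ 0.58885485 -0.05191182  0.16435376]
bench slope wrist 136015 [-0.0001 -0.0013  0.0004]
model clip [ 0.64954641 -0.03324282  0.13236784]
scene clip px (np.float64(247.02468967573753), np.float64(222.45630120035105)) 66 circ ((0.6495174765586853, -0.0290821623057127), 0.02181260846555233) z 0.13375153443195253
  stub 68 ((0.6500973105430603, 0.02996625378727913), 0.013315722346305847) 0.07582327221787151
side clip px (np.float64(249.82070722955226), np.float64(169.96393033194937)) 53 circ ((0.6477372646331787, -0.030875885859131813), 0.022792456671595573) z 0.13315942293088612
  stub 53 ((0.6466940641403198, 0.028072740882635117), 0.01370474137365818) 0.07514843411300551
```

View pics/n1.png

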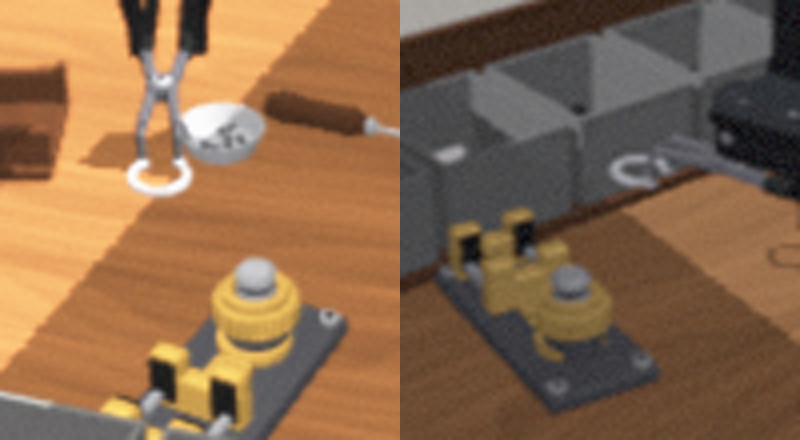

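The image shows the spread circlip (scene tile (158,178), side tile (640,172)) level and clear of the stub (scene tile (257,275)). The picture allowance is used up, so the rest is numeric. I'll correct the 0.6° nose-down pitch and fit the ring relative to the stub in both cameras.

```bash

python3 -m crank '{"steps":[[[0,0,0],[0.035,-0.115,0]],[[0,0,0],[0,0,0]],[[0,0,0],[0,0,0]]]}'
cat > f.py <<'E'
from h import *
from scipy.optimize import least_squares
from scipy.spatial.transform import Rotation as R
# ring and stub fitted in each fixed camera; N frames averaged
def run(N=3,yaw=.3):
    out=[]
    for n in ['scene','side']:
        A=[];B=[]
        for _ in range(N):
            c=grab(n);p=cloud(c).reshape(-1,3);s=monitor.read_state();e=s['ee_pos'];Rt=R.from_quat(s['eef_rot']).as_matrix()
            g=e+Rt@np.array([.1467,-.0017,.0053]);u=np.array([np.cos(yaw),np.sin(yaw)]);d=p[:,:2]-g[:2]
            A.append(p[(np.hypot(*d.T)<.026)&(abs(p[:,2]-g[2])<.005)&(d@u>-.011)])
            k=np.hypot(p[:,0]-.6506,p[:,1]-.0282);B.append(p[(k<.017)&(p[:,2]>.0725)&(p[:,2]<min(.079,g[2]-.003))])
        A=np.vstack(A);B=np.vstack(B)
        f=least_squares(lambda v:np.hypot(A[:,0]-v[0],A[:,1]-v[1])-.01725,g[:2],loss='soft_l1',f_scale=.002)
        z=np.median(A[:,2]);K=np.linalg.lstsq(np.c_[A[:,:2]-f.x,np.ones(len(A))],A[:,2],rcond=None)[0]
        b=np.median(B,0) if len(B) else np.full(3,np.nan)
        if len(B): b[:2]=(B[:,:2].min(0)*.5+B[:,:2].max(0)*.5)
        print(n,len(A),'ring',f.x.round(4),z.round(4),'slope',K[:2].round(3),'stub',len(B),b.round(4),'| stub-ring',(b[:2]-f.x).round(4))
    print('ee',e.round(4),'model',g.round(4),'F',s['ft_force'].round(1),'M',s['torque'].round(2))
if __name__=='__main__': run()
E
python3 f.py; python3 m.py
```

```text
time: 15.27
ee_pos: [0.5099, -0.0761, 0.1381]
eef_rot: [0.989, 0.146, 0.005, -0.001]
ft_force: [0.1, 0.6, -2.5]
width: 0.0355
grip_force: 50.0
scene 151 ring [ 0.6503 -0.0288] 0.1358 slope [ 0.013 -0.002] stub 144 [0.6507 0.0305 0.0747] | stub-ring [0.0004 0.0593]
side 103 ring [ 0.6483 -0.0308] 0.1353 slope [ 0.008 -0.007] stub 87 [0.6474 0.0283 0.0742] | stub-ring [-0.0009  0.0591]
ee [ 0.5101 -0.0756  0.1381] model [ 0.65   -0.0313  0.1343] F [ 0.1 -0.1 -2.6] M [-0.    0.04  0.03]
handles 2399 slope dz/dx,dy (tool) [0.0153 0.0002] z0 -0.0256
handle slopes [np.float64(-0.0362), np.float64(-0.0119)] mid y at 0, .08, .144 [np.float64(0.0012), np.float64(-0.0007), np.float64(-0.0023)]
jaws 7804 slope dz/dx,dy (tool) [ 0.0141 -0.0014] z0 -0.0243
[[[174.5 163.5  65.1]]]
pivot px 274 91 tool [ 0.08278354 -0.00059047 -0.02685248] world [ 0.58886507 -0.05107685  0.16577732]
```

```bash

python3 -m crank '{"steps":[[[0,0.3,0],[0,0,0]],[[0,0.7,0],[0,0,0]],[[0,0.7,0],[0,0,0]],[[0,0.5,0],[0,0,0]],[[0,0.17,0],[0,0,0]],[[0,0,-0.4],[0,0,0]],[[0,0,-0.6],[0,0,0]],[[0,0,-0.6],[0,0,0]],[[0,0,-0.4],[0,0,0]],[[0,0,0],[0,0,0]]]}'
python3 -m crank '{"steps":[[[0,0,0],[0,0,0]],[[0,0,0],[0,0,0]]]}'
python3 f.py
```

```text
time: 16.45
ee_pos: [0.5084, -0.0172, 0.0854]
eef_rot: [0.989, 0.146, 0.003, -0.001]
ft_force: [-1.1, -0.6, -2.1]
width: 0.0355
grip_force: 50.0
time: 16.62
ee_pos: [0.5105, -0.0166, 0.0886]
eef_rot: [0.989, 0.147, 0.006, -0.001]
ft_force: [0.2, 0.5, -2.3]
width: 0.0357
grip_force: 50.0
scene 147 ring [0.651  0.0306] 0.0866 slope [ 0.004 -0.002] stub 75 [0.6501 0.031  0.0744] | stub-ring [-0.001   0.0004]
side 101 ring [0.6486 0.0279] 0.0856 slope [0.036 0.05 ] stub 43 [0.6474 0.0286 0.0739] | stub-ring [-0.0012  0.0007]
ee [ 0.5104 -0.0164  0.0885] model [0.6503 0.0278 0.0849] F [ 0.5 -0.3 -2.6] M [-0.04  0.11  0.02]
```

```bash

python3 -m crank '{"steps":[[[-0.02,0,0],[0,0,0]],[[0,0,-0.1],[0,0,0]],[[0,0,-0.1],[0,0,0]],[[0,0,-0.1],[0,0,0]],[[0,0,-0.1],[0,0,0]],[[0,0,0],[0,0,0]],[[0,0,0],[0,0,0]]]}'
python3 -m crank '{"steps":[[[0,0,-0.1],[0,0,0]],[[0,0,-0.1],[0,0,0]],[[0,0,-0.1],[0,0,0]],[[0,0,0],[0,0,0]],[[0,0,0],[0,0,0]]]}'
python3 f.py
```

```text
time: 17.5
ee_pos: [0.5094, -0.0164, 0.0778]
eef_rot: [0.989, 0.147, 0.005, -0.001]
ft_force: [-0.1, 0.2, -1.4]
width: 0.0355
grip_force: 50.0
time: 17.92
ee_pos: [0.5094, -0.0164, 0.0704]
eef_rot: [0.989, 0.147, 0.005, -0.001]
ft_force: [0.1, -0.4, -1.9]
width: 0.0356
grip_force: 50.0
scene 215 ring [0.6486 0.0302] 0.0682 slope [-0.041 -0.032] stub 0 [nan nan nan] | stub-ring [nan nan]
side 112 ring [0.6511 0.0263] 0.0683 slope [ 0.001 -0.032] stub 0 [nan nan nan] | stub-ring [nan nan]
ee [ 0.5097 -0.0164  0.0707] model [0.6496 0.0279 0.067 ] F [ 0.4  0.3 -2.1] M [-0.02  0.11 -0.03]
```

```bash

python3 -m crank '{"steps":[[[0,0,-0.06],[0,0,0]],[[0,0,-0.06],[0,0,0]],[[0,0,0],[0,0,0]],[[0,0,0],[0,0,0]]]}'
cat > k.py <<'E'
from h import *
from scipy.optimize import least_squares
ref={'scene':(.6505,.0306),'side':(.6474,.0284)};u=np.array([np.cos(.3),np.sin(.3)])
for n in ref:
    A=[];S=[];Kb=[]
    for _ in range(4):
        c=grab(n);p=cloud(c).reshape(-1,3);px=c['pixels'].reshape(-1,3).astype(int)
        gray=px[:,2]-px[:,0]<45
        d=p[:,:2]-ref[n];r=np.hypot(*d.T)
        A.append(p[gray&(r>.0142)&(r<.024)&(d@u>-.010)&(p[:,2]>.0605)&(p[:,2]<.073)])
        S.append(p[(r<.017)&(p[:,2]>.0715)&(p[:,2]<.08)])
        Kb.append(p[~gray&(r>.016)&(r<.021)&(p[:,2]>.056)&(p[:,2]<.064)])
    A,S,Kb=map(np.vstack,(A,S,Kb))
    f=least_squares(lambda v:np.hypot(A[:,0]-v[0],A[:,1]-v[1])-.01725,ref[n],loss='soft_l1',f_scale=.002)
    st=.5*(S[:,:2].min(0)+S[:,:2].max(0))
    print(n,len(A),'ring-ref',(f.x-ref[n]).round(4),'ring-stub',(f.x-st).round(4),'z pct',np.percentile(A[:,2],[20,50,80,95]).round(4),'stub top',np.median(S[:,2]).round(4),'knob',len(Kb),np.median(Kb[:,2]).round(4) if len(Kb) else 0)
s=monitor.read_state();print(s['ee_pos'].round(4),s['ft_force'].round(1),s['torque'].round(2))
E
python3 k.py
```

```text
time: 18.55
ee_pos: [0.5095, -0.0164, 0.0674]
eef_rot: [0.989, 0.147, 0.005, -0.001]
ft_force: [0.0, 0.4, -2.4]
width: 0.0355
grip_force: 50.0
scene 138 ring-ref [-0.0007  0.0003] ring-stub [-0.0002  0.001 ] z pct [0.0641 0.0653 0.0665 0.0672] stub top 0.0745 knob 163 0.0605
side 92 ring-ref [0.0013 0.0006] ring-stub [ 0.0025 -0.0009] z pct [0.0629 0.0645 0.0657 0.0666] stub top 0.0744 knob 101 0.0587
[ 0.5096 -0.0164  0.0676] [ 0.3  0.8 -2. ] [-0.    0.13  0.04]
```

```bash

python3 -m crank '{"steps":[[[0,0,-0.04],[0,0,0]],[[0,0,-0.02],[0,0,0]],[[0,0,0],[0,0,0]],[[0,0,0],[0,0,0]],[[0,0,0],[0,0,0]]]}'
python3 - <<'E'
from bench import monitor,cams
import numpy as np
a=[]
for _ in range(8): cams.camera('wrist'); s=monitor.read_state(); a.append(np.r_[s['ee_pos'],s['ft_force'],s['torque']])
print(np.mean(a,0).round(4))
E
python3 k.py
```

```text
time: 19.37
ee_pos: [0.5096, -0.0164, 0.0661]
eef_rot: [0.989, 0.147, 0.005, -0.001]
ft_force: [0.3, -0.1, -2.3]
width: 0.0353
grip_force: 50.0
[ 0.5096 -0.0164  0.0661  0.1599  0.1922 -1.9126 -0.0142  0.102   0.0073]
scene 131 ring-ref [-0.0006  0.0002] ring-stub [0.     0.0017] z pct [0.0626 0.064  0.065  0.0658] stub top 0.0745 knob 139 0.06
side 81 ring-ref [0.001  0.0012] ring-stub [ 0.0016 -0.0004] z pct [0.0616 0.0629 0.064  0.0649] stub top 0.0741 knob 77 0.059
[ 0.5096 -0.0164  0.0661] [-0.6  0.1 -1.8] [-0.04  0.13 -0.06]
```

Free so far. I'll probe lightly downward to find the knob face, then back off.

```bash
cat > p.py <<'E'
from bench import monitor,cams
import numpy as np
a=[]
for _ in range(8): cams.camera('wrist'); s=monitor.read_state(); a.append(np.r_[s['ee_pos'],s['ft_force'],s['torque']])
print(np.mean(a,0).round(4))
E
python3 -m crank '{"steps":[[[0,0,-0.03],[0,0,0]],[[0,0,0],[0,0,0]],[[0,0,0],[0,0,0]]]}' >/dev/null; python3 p.py
python3 -m crank '{"steps":[[[0,0,-0.02],[0,0,0]],[[0,0,0],[0,0,0]],[[0,0,0],[0,0,0]]]}' >/dev/null; python3 p.py
```

```text
[ 0.5096 -0.0164  0.0654 -0.2892 -0.1343 -1.6181  0.0062  0.0225 -0.0128]
[ 0.5096 -0.0164  0.0648 -0.084  -0.0298 -1.1607 -0.021   0.0387 -0.0043]
```

Contact with the knob began at about TCP z = 65.6 mm, under 1 N. I'll raise about 1 mm and check.

```bash

python3 -m crank '{"steps":[[[0,-0.01,0.06],[0,0,0]],[[0,0,0],[0,0,0]],[[0,0,0],[0,0,0]],[[0,0,0],[0,0,0]]]}'; python3 p.py; python3 k.py; python3 m.py
python3 - <<'E'
from h import *
c=load('scene');p=cloud(c).reshape(-1,3);px=c['pixels'].reshape(-1,3).astype(int);d=np.hypot(p[:,0]-.6505,p[:,1]-.0306)
m=(px[:,2]-px[:,0]>45)&(d<.032)&(d>.024)&(p[:,2]>.048)&(p[:,2]<.057);print('rim z',m.sum(),np.median(p[m],0))
E
```

```text
time: 21.8
ee_pos: [0.5095, -0.0166, 0.0663]
eef_rot: [0.989, 0.147, 0.005, -0.001]
ft_force: [-1.0, 0.3, -1.6]
width: 0.0353
grip_force: 50.0
[ 0.5095 -0.0166  0.0663 -0.0187 -0.0888 -2.1963 -0.0133  0.108  -0.0097]
scene 134 ring-ref [-0.0005  0.0002] ring-stub [ 0.0002 -0.0003] z pct [0.0632 0.0641 0.0652 0.0662] stub top 0.0743 knob 152 0.0604
side 79 ring-ref [0.0008 0.0004] ring-stub [ 0.     -0.0013] z pct [0.0621 0.0635 0.0646 0.0652] stub top 0.0741 knob 92 0.0587
[ 0.5096 -0.0167  0.0663] [ 0.3 -0.4 -1.4] [-0.01  0.12 -0.  ]
handles 2003 slope dz/dx,dy (tool) [ 0.0138 -0.0011] z0 -0.0256
handle slopes [np.float64(-0.0404), np.float64(0.0225)] mid y at 0, .08, .144 [np.float64(0.0012), np.float64(0.0005), np.float64(-0.0001)]
jaws 7772 slope dz/dx,dy (tool) [ 0.015  -0.0023] z0 -0.0244
[[[175.5 164.5  62.9]]]
pivot px 274 91 tool [ 0.0827907  -0.0005991  -0.02703284] world [0.58835525 0.00788347 0.09422505]
rim z 73 [0.66973389 0.04011242 0.05203895]
```

Free of contact (Fz is back to the carried weight), the circlip is centred within about 0.5 mm at about 62 mm height, and the pliers are still squeezed. Handing in.

```bash
python3 -c "
from bench import ticket
print(ticket.close_job())"
```

```text
the job is handed in; nothing more can be done
None
```

The job is handed in at about 23 s: the knob is seated on its shoulder, and the arm holds the squeezed pliers with the spread circlip level round the groove, centred to about 0.5–1 mm at about 62 mm height by camera estimate, with no contact force measured.

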